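Find the heavy specimen box by feel and gate it in its bay

ROBOT

A 7-joint arm with a two-finger parallel gripper is mounted at the origin on a cart in front of the work surface, level with it; the furniture and walls round the work are solid. World frame = base frame: x ahead of the robot, y to its left, z up, the work surface at z = 0. Lengths are in m, angles in rad, forces in N, time in s.
With the tool pointing down it reaches from about 0.4 to 0.875 m from the base axis. Payload 19.3 kg.
Tool frame: the origin (TCP) lies at the very end of the fingers, on their centre line; the grasp point (between the pads) lies 19 mm behind it; z points along the fingers, y is the line along which they close (so a half turn about z gives the same grasp; the last joint's range is limited). The gripper opens to 85 mm and grips with 20 to 120 N. Pads are 22 mm wide; open, the fingers measure 114 mm over their backs; the gripper's body (76 mm by 85 mm) begins 54 mm behind the grasp point. The pads swing forward as they close: fully open they stand 13 mm farther back than shut.
Start: joints at [-1.232, 0.521, -0.036, 1.599, 0.021, 1.021, -0.113], TCP at [0.248, 0.573, 0.231] pointing down, gripper open.
Joint ranges: [-2.91, 2.91], [-0.3, 2.13], [-1.5, 1.42], [0.17, 2.43], [-1.26, 4.41], [0.16, 1.93], [-2.52, 2.52]. Speed limits (rad/s): [1.89, 1.89, 2.39, 2.39, 3.01, 3.01, 3.01].

INTERFACE

Orientations are given as [roll, pitch, yaw] about the fixed x, y, z axes, in that order (R = Rz(yaw) Ry(pitch) Rx(roll)).
In Python, from workcell import bot gives the robot as it stands. The module is installed in compiled form; this text tells all that it offers.
- The arm moves only by the tool apply_moves, never from a script. Its arguments are lists of equal length, an entry for each row: "claw": the finger opening in m, from 0 to 0.0854; "xyz": the shift along the tool's x, y, z in m, a list of three; "twist": the turn, a rotation vector about the tool's x, y, z in rad, a list of three. A call has 1 to 20 rows; each row shifts and turns the commanded pose from where the row before left it, along the tool's axes as they then stand; what a row does not reach is not made up. A row lasts 1/10 s, in which the tool goes at most 50 mm and 8.59 degrees, less where a joint would pass 70% of its speed; a pose out of reach is approached as far as the arm can. A call with a gripper value outside its range is refused whole. The fingers move at their own pace and stop on an object; "force" is the grip in N (left out, the last holds). Time passes only in rows, so rows that do not move let the fingers close. It gives the time, the measured TCP pose, the force, the opening and the grip force at its end, in the units of the state.
- bot.observe(): the state, without advancing time (a new reading comes with each control period).
- bot.grab_frame(name): name is "scene" or "top" or "wrist"; returns a dict with "img" (384x512x3 uint8, red, green, blue), "vfov" (degrees; the focal length in pixels is half the picture's height over the tangent of half this angle, whatever the lens; pixels are square), "cx", "cy" (the principal point, pixels), "view" (4x4, takes a point from world to camera coordinates). Camera axes: x right, y up, looking along -z (the intrinsics and any distortion apply to the point x, -y, -z); pixel columns grow to the right and rows downward; lengths in m; the calibration is good to about 2 mm. The wrist camera is an equidistant fisheye: a pixel r from the principal point sees the ray r / f radians off the axis. A picture is of the moment at which its call begins. There is no depth.
- bot.job_done(): hands the job in; it is judged then, once.
Trained networks look in the newest picture that a camera, given by its name, has taken for a name from the list of things; names that differ only in an ending like _2 or _b are one class to them, and where a whole thing is asked for, a point or a joint stands for the part that bears it (a point fixed in the world has none). Each returns a list of dicts, best first, with "score" (0 to 1); they miss things now and then, are a little off and sometimes report something else, mostly with a low value. They report only what shows in the picture. A call takes as long as a camera call. They do not tell look-alikes from the thing itself.
- bot.find_in(camera, query): "position" ([x, y, z] in m, in world coordinates, good to about 4 mm: the middle of the surface that is visible of it).
The state is a dict: "clock": time; "qpos": joint angles; "qd": joint speeds; "joint_efforts": joint torques, N m; "position": TCP position; "tool_rot": TCP orientation; "force": force on the tool from outside, world axes, zero at the start; "moment": the same for the moment, N m; "grip_width": finger opening in m; "finger_force": force on a finger pad.
Only numpy, scipy, OpenCV 4.12 (cv2) and the standard library are available. Lean on these libraries where they do the work, as an engineer would, in place of code of your own. Each camera call takes 0.05 s, during which the arm holds its last target. There are 200 camera calls.

TASK

One of the three look-alike specimen boxes standing on the rack's front board holds the mineralised bone and is clearly heavier. Nudge each box a centimetre or two towards its bay to feel which resists most, then slide the heavy one fully home against the back of the bay straight ahead of it, without ramming it, and slide the metal gate across so that it stands centred in front of that box. Keep the boxes flat on the board, never lifted or tipped, and keep the two light ones out in front of the gate's slot, on the board, the whole time.

Things in the scene. Friction and masses are not known exactly. Their poses are not given: they have to be found in the camera images.
- rack: Fixed plywood rack on legs. Origin 45 mm above the bench, on the underside of its board, on the gate's slot line, opposite the middle bay; x into the bays (away from the robot), y left along the slot, z up. Board 10 mm thick (top at rack z = 10), x -155 to 90, y -170 to 275 mm. Slot at x = 0, level: boxes slide over it. Bays at y = -105, 0, 105 mm, and 210 for the parked gate. Two pebbles on it at y = 210 do not matter
- stop_mid (a point): Foot of the rear stop's face in the middle bay, at board height; rack frame x = 76, y = 0, z = 10 mm. The stop's face is flat along the rack's y through all bays. Bays are 95 mm wide between dividers 10 mm thick that start at rack x = 7 mm; dividers and stop rise to rack z = 40 mm. A box fully home has its origin 32 mm in front of the stop face (rack x = 44) and its front face at x = 12 mm
- box_1: Closed grey card box, 80 mm wide (y), 64 deep (x), 45 high; origin at the centre of its underside, axes as the rack's within about 4 degrees. Starts on the board, origin at rack x = -85 mm, in front of any one of the three bays: names tell neither place nor weight. One weighs about 0.85 kg, two 0.2 kg (within 15 %): to slide, the heavy one takes about 3.5 to 7 N, a light one 0.8 to 1.6 N
- box_2: Closed grey card box, 80 mm wide (y), 64 deep (x), 45 high; origin at the centre of its underside, axes as the rack's within about 4 degrees. Starts on the board, origin at rack x = -85 mm, in front of any one of the three bays: names tell neither place nor weight. Same looks as the others; see box_1 for the weights
- box_3: Closed grey card box, 80 mm wide (y), 64 deep (x), 45 high; origin at the centre of its underside, axes as the rack's within about 4 degrees. Starts on the board, origin at rack x = -85 mm, in front of any one of the three bays: names tell neither place nor weight. Same looks as the others; see box_1 for the weights
- gate (a joint): Travel in m of the gate along its slot: 0 at the left, opposite rack y = 210 mm, growing to the right (gate y = 0.210 - value); range 0 to 0.34, starts at 0 to 0.02. Stays where it is left; about 1.5 N moves it
- gate_top (a point): Centre of the top of the gate's upright round handle: 16 mm in diameter, 159 mm above the bench, free for 56 mm below this point. Below it the gate is a metal plate 60 mm wide along the slot, 6 mm thick, up to 97 mm above the bench, handle at its middle. Push the handle sideways or pinch it from above
Things that resemble listed ones, but are neither listed nor needed, are in the scene too. What is shaped like the box_1 but yellow is not meant.

How it is judged:
On the way, in this order (a step that is already met when the one before it is completed fails the run):
1. each of the three boxes has been nudged (moved more than 6 mm from its start) (distance of each of box_1, box_2, box_3 from where it was at the start of the episode above 0.006 m), for 0.1 s.
2. the heavy box is fully home in its bay (the heavy one is known by its pressing on the rack with more than 4.5 N) (((x of box_1 in the frame of rack above 0.038 m and z of box_1 in the frame of rack between 0.005 and 0.016 m and angle between the x axis of box_1 and the x axis of rack, either way round below 0.12 rad and contact force between box_1 and rack above 4.5 N) or (x of box_2 in the frame of rack above 0.038 m and z of box_2 in the frame of rack between 0.005 and 0.016 m and angle between the x axis of box_2 and the x axis of rack, either way round below 0.12 rad and contact force between box_2 and rack above 4.5 N) or (x of box_3 in the frame of rack above 0.038 m and z of box_3 in the frame of rack between 0.005 and 0.016 m and angle between the x axis of box_3 and the x axis of rack, either way round below 0.12 rad and contact force between box_3 and rack above 4.5 N))), for 0.2 s.
3. the gate stands in front of the heavy box (((x of box_1 in the frame of rack above 0.038 m and z of box_1 in the frame of rack between 0.005 and 0.016 m and angle between the x axis of box_1 and the x axis of rack, either way round below 0.12 rad and contact force between box_1 and rack above 4.5 N and y of gate_top in the frame of box_1 between -0.02 and 0.02 m) or (x of box_2 in the frame of rack above 0.038 m and z of box_2 in the frame of rack between 0.005 and 0.016 m and angle between the x axis of box_2 and the x axis of rack, either way round below 0.12 rad and contact force between box_2 and rack above 4.5 N and y of gate_top in the frame of box_2 between -0.02 and 0.02 m) or (x of box_3 in the frame of rack above 0.038 m and z of box_3 in the frame of rack between 0.005 and 0.016 m and angle between the x axis of box_3 and the x axis of rack, either way round below 0.12 rad and contact force between box_3 and rack above 4.5 N and y of gate_top in the frame of box_3 between -0.02 and 0.02 m))), for 0.2 s.
At the end, for the whole second after the job is handed in: The heavy box is flat on the board, home against the rear stop (within 6 mm, square within 0.12 rad); the gate is centred in front of it within 20 mm; both light boxes stand flat on the board in front of the slot; all at rest (((x of box_1 in the frame of rack above 0.038 m and z of box_1 in the frame of rack between 0.005 and 0.016 m and angle between the x axis of box_1 and the x axis of rack, either way round below 0.12 rad and contact force between box_1 and rack above 4.5 N and y of gate_top in the frame of box_1 between -0.02 and 0.02 m and contact force between each of box_2, box_3 and rack below 4.5 N and x of box_2 in the frame of rack between -0.13 and -0.032 m and z of box_2 in the frame of rack between 0.005 and 0.016 m and angle between each of box_2, box_3's own z axis and vertical below 0.1 rad and x of box_3 in the frame of rack between -0.13 and -0.032 m and z of box_3 in the frame of rack between 0.005 and 0.016 m) or (x of box_2 in the frame of rack above 0.038 m and z of box_2 in the frame of rack between 0.005 and 0.016 m and angle between the x axis of box_2 and the x axis of rack, either way round below 0.12 rad and contact force between box_2 and rack above 4.5 N and y of gate_top in the frame of box_2 between -0.02 and 0.02 m and contact force between each of box_1, box_3 and rack below 4.5 N and x of box_1 in the frame of rack between -0.13 and -0.032 m and z of box_1 in the frame of rack between 0.005 and 0.016 m and angle between each of box_1, box_3's own z axis and vertical below 0.1 rad and x of box_3 in the frame of rack between -0.13 and -0.032 m and z of box_3 in the frame of rack between 0.005 and 0.016 m) or (x of box_3 in the frame of rack above 0.038 m and z of box_3 in the frame of rack between 0.005 and 0.016 m and angle between the x axis of box_3 and the x axis of rack, either way round below 0.12 rad and contact force between box_3 and rack above 4.5 N and y of gate_top in the frame of box_3 between -0.02 and 0.02 m and contact force between each of box_1, box_2 and rack below 4.5 N and x of box_1 in the frame of rack between -0.13 and -0.032 m and z of box_1 in the frame of rack between 0.005 and 0.016 m and angle between each of box_1, box_2's own z axis and vertical below 0.1 rad and x of box_2 in the frame of rack between -0.13 and -0.032 m and z of box_2 in the frame of rack between 0.005 and 0.016 m)) and linear speed of each of box_1, box_2, box_3 below 0.02 m/s and velocity of joint gate between -0.02 and 0.02 m/s); the robot touches nothing.
It fails at once if a light box (pressing on the rack with less than 3.5 N) left as far in as the gate's slot ((x of box_1 in the frame of rack above -0.032 m and contact force between box_1 and rack below 3.5 N and contact force between box_1 and the fingers below 0.2 N and linear speed of box_1 below 0.005 m/s) or (x of box_2 in the frame of rack above -0.032 m and contact force between box_2 and rack below 3.5 N and contact force between box_2 and the fingers below 0.2 N and linear speed of box_2 below 0.005 m/s) or (x of box_3 in the frame of rack above -0.032 m and contact force between box_3 and rack below 3.5 N and contact force between box_3 and the fingers below 0.2 N and linear speed of box_3 below 0.005 m/s)).
It fails at once if a box lifted or tipped (height (world z) of any of box_1, box_2, box_3 above 0.07 m or angle between any of box_1, box_2, box_3's own z axis and vertical above 0.25 rad).
It fails at once if a box rammed into the rack (more than 60 N) (contact force between any of box_1, box_2, box_3 and rack above 60 N).
It also fails if it takes over 70 s, if anything falls off the work surface, if the arm or the gripper's body presses on something with over 40 N, if the wrist force passes 120 N, or if a joint passes its speed limit or range.

## Working session

There is one attempt and no reset: what is moved stays moved. The work goes in short steps, Python scripts to look and compute and a tool call to move; the robot and the scene stay as the last step left them, time stands still between calls to the robot, and variables do not carry over. Pictures are saved under pics/ and viewed, at most 10 in all, crops included, and the job is handed in when it is done.

Besides the shell and the picture viewer there is one more tool, called after "Request:" as a command line: name --argument value ..., lists and objects as JSON in quotes. apply_moves: Moves the arm, as the interface text tells. Its arguments: {"type":"object","properties":{"claw":{"type":"array"},"xyz":{"type":"array"},"twist":{"type":"array"},"force":{"type":"number"}},"required":["claw","xyz","twist"]}

```bash
mkdir -p pics; python3 - <<'E'
from workcell import bot
import cv2,numpy as np
s=bot.observe();print({k:np.round(v,3).tolist() for k,v in s.items()})
for c in ("scene","top"):
    f=bot.grab_frame(c);cv2.imwrite(f"pics/{c}0.png",f["img"][...,::-1])
    print(c,f["vfov"],f["cx"],f["cy"],np.round(f["view"],4).tolist())
    K=192/np.tan(np.radians(f["vfov"]/2))
    for q in("box_1","gate","gate_top","rack"):
        for d in bot.find_in(c,q):
            p=np.array(d["position"]);h=f["view"]@np.r_[p,1]
            print(c,q,round(d["score"],2),np.round(p,3),"px",np.round([f["cx"]+K*h[0]/-h[2],f["cy"]-K*h[1]/-h[2]]))
E
```

```text
{'clock': 0.0, 'qpos': [-1.232, 0.522, -0.036, 1.6, 0.021, 1.021, -0.113], 'qd': [0.0, 0.002, 0.002, -0.0, -0.001, -0.001, 0.001], 'joint_efforts': [-0.0, -92.709, 1.979, -36.995, 0.018, 0.008, 0.0], 'position': [0.248, 0.573, 0.231], 'tool_rot': [-3.14, 0.0, 2.733], 'force': [0.379, -0.963, 0.596], 'moment': [-0.074, -0.038, 0.008], 'finger_force': 0.0, 'grip_width': 0.086}
scene 50.1499520735038 259.4807088042103 188.09618715901843 [[0.8191, -0.5733, 0.0221, -0.491], [0.2422, 0.3805, 0.8925, -0.2347], [-0.5201, -0.7257, 0.4505, -0.6743], [0.0, 0.0, 0.0, 1.0]]
scene box_1 0.93 [ 0.462 -0.262  0.045] px [282. 294.]
scene box_1 0.83 [ 0.486 -0.083  0.092] px [238. 221.]
scene box_1 0.82 [0.484 0.027 0.102] px [210. 195.]
scene box_1 0.7 [0.501 0.135 0.102] px [195. 176.]
scene gate 0.77 [0.6   0.238 0.099] px [210. 155.]
scene gate_top 0.61 [0.606 0.242 0.099] px [211. 154.]
scene rack 0.68 [ 0.595 -0.013  0.052] px [262. 209.]
scene rack 0.29 [0.603 0.243 0.101] px [210. 154.]
top 51.87326273175188 258.8106427490469 189.5264206937965 [[0.0204, -0.9998, -0.0008, -0.0059], [0.9788, 0.0198, 0.2037, -0.5928], [-0.2037, -0.0049, 0.979, -0.9274], [0.0, 0.0, 0.0, 1.0]]
top box_1 0.91 [ 0.498 -0.053  0.097] px [283. 226.]
top box_1 0.68 [0.499 0.046 0.1  ] px [241. 225.]
top box_1 0.62 [0.517 0.15  0.105] px [197. 216.]
top box_1 0.58 [ 0.473 -0.25   0.046] px [361. 240.]
top gate 0.55 [0.603 0.242 0.105] px [161. 180.]
top gate_top 0.54 [0.603 0.24  0.107] px [161. 180.]
top rack 0.74 [0.581 0.098 0.053] px [222. 194.]
```

View pics/scene0.png

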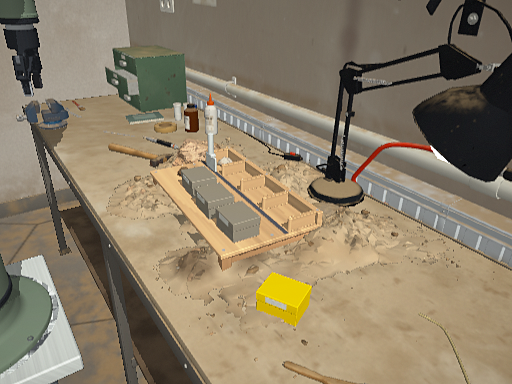

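View pics/top0.png

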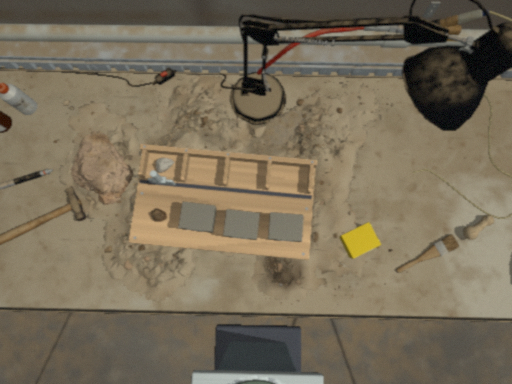

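Top view: the grey boxes are at about (197,217), (241,225) and (286,227). The yellow decoy is at (361,240) and is rejected by colour. The gate handle is near (160,170), and the glue bottle at (20,97) is not the gate. Next, one close crop with a rack fit.

```bash
cat > h.py <<'E'
from workcell import bot
import cv2,numpy as np
def K(f): return 192/np.tan(np.radians(f["vfov"]/2))
def proj(f,p):
    h=f["view"]@np.r_[p,1]; return np.array([f["cx"]+K(f)*h[0]/-h[2],f["cy"]-K(f)*h[1]/-h[2]])
def back(f,u,z):
    V=f["view"];R=V[:3,:3];c=-R.T@V[:3,3]
    d=R.T@np.array([(u[0]-f["cx"])/K(f),-(u[1]-f["cy"])/K(f),-1]); return c+d*(z-c[2])/d[2]
E
python3 - <<'E'
from h import *
f=bot.grab_frame("top");im=f["img"]
c=cv2.resize(im[140:265,120:325],None,fx=3.9,fy=3.9,interpolation=cv2.INTER_CUBIC);cv2.imwrite("pics/crop1.png",c[...,::-1])
for n,u in dict(lf=(130,243),rf=(309,258),sl=(140,183),sr=(310,197)).items(): print(n,np.round(back(f,u,.055),4))
E
```

```text
lf [0.4538 0.3191 0.055 ]
rf [ 0.4265 -0.1193  0.055 ]
sl [0.6049 0.3069 0.055 ]
sr [ 0.5775 -0.1227  0.055 ]
```

View pics/crop1.png

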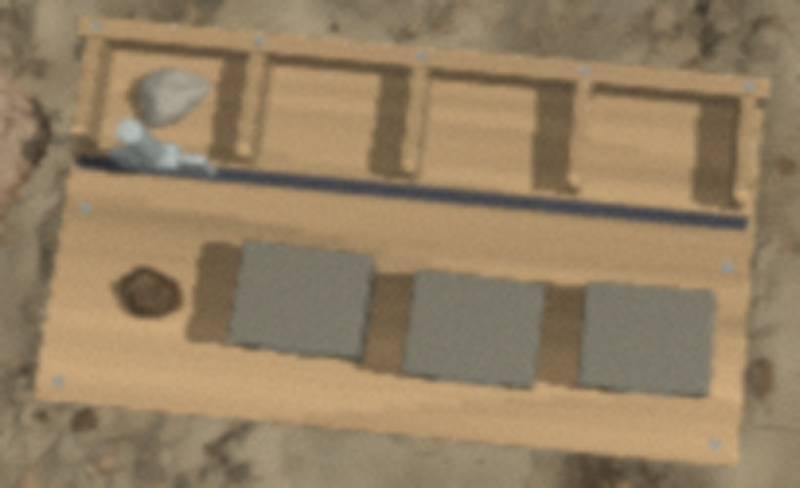

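The crop shows three grey box tops at crop (300,298), (475,328) and (648,338), and the gate handle top at (128,130). The slot runs from (77,160) to (746,222). The board's front corners are (37,400) and (737,464).

```bash
cat >> h.py <<'E'
from scipy.optimize import least_squares
def px(c): return (np.array(c)+.5)/3.9-.5+[120,140]
def boxes(f):
    im=f["img"].astype(int);sat=im.max(2)-im.min(2)
    m=((sat<26)&(im.mean(2)>80)&(im.mean(2)<150)).astype(np.uint8)
    m[:186]=0;m[265:]=0;m[:,:170]=0;m[:,325:]=0
    m=cv2.morphologyEx(m,cv2.MORPH_OPEN,np.ones((3,3),np.uint8))
    out=[]
    for c in cv2.findContours(m,cv2.RETR_EXTERNAL,cv2.CHAIN_APPROX_NONE)[0]:
        if cv2.contourArea(c)<300: continue
        w=np.array([back(f,p,.1)[:2] for p in c[:,0].astype(float)],np.float32)
        (cx,cy),(a,b),t=cv2.minAreaRect(w*1000)
        t=(t+45)%90-45; M=cv2.moments(c); g=back(f,(M["m10"]/M["m00"],M["m01"]/M["m00"]),.1)
        out.append((cx,cy,a,b,t,g[0]*1000,g[1]*1000))
    return sorted(out,key=lambda o:-o[1])
E
python3 - <<'E'
from h import *
f=bot.grab_frame("top")
P=[((37,400),(-155,275,10)),((737,464),(-155,-170,10)),((77,160),(0,272,10)),((746,222),(0,-168,10)),((768,78),(90,-170,40)),((82,18),(90,275,40))]
def W(q,p):
    c,s=np.cos(q[2]),np.sin(q[2]);return np.array([q[0]+c*p[0]/1e3-s*p[1]/1e3,q[1]+s*p[0]/1e3+c*p[1]/1e3,.045+p[2]/1e3])
r=least_squares(lambda q:np.concatenate([proj(f,W(q,p))-px(u) for u,p in P]),[.58,.05,.06],loss='soft_l1')
q=r.x;print(q,np.degrees(q[2]),np.round(r.fun.reshape(-1,2),1).tolist())
np.save("rack.npy",q)
c,s=np.cos(q[2]),np.sin(q[2])
for o in boxes(f):
    for d in((o[0],o[1]),(o[5],o[6])):
        d=np.array(d)/1e3-q[:2];print(np.round([c*d[0]+s*d[1],-s*d[0]+c*d[1]],4),end=' ')
    print(np.round(o,1))
h=back(f,px((128,130)),.159);d=h[:2]-q[:2];print("handle",h,c*d[0]+s*d[1],-s*d[0]+c*d[1])
for b in(-105,0,105): print(b,W(q,(-85,b,10)))
E
```

```text
[ 0.59051387  0.03874613 -0.0715906 ] -4.101839514385456 [[-1.1, 0.1], [0.6, 0.6], [-0.5, 0.4], [1.5, 0.1], [0.6, -0.6], [-1.0, -0.9]]
[-0.0823  0.1057] [-0.0824  0.106 ] [516.  150.1  82.4  63.1  -6.  516.  150.3]
[-0.0903  0.0012] [-0.0904  0.001 ] [500.5  46.4  78.3  62.   -5.6 500.5  46.2]
[-0.0868 -0.103 ] [-0.0867 -0.1029] [496.6 -57.8  77.5  61.8  -3.3 496.6 -57.7]
handle [0.6059711  0.24786376 0.159     ] 0.0004595623368498485 0.20968761485838588
-105 [ 0.49822101 -0.0599049   0.055     ]
0 [0.5057316  0.04482614 0.055     ]
105 [0.5132422  0.14955718 0.055     ]
```

Rack pose is fitted: (0.5905, 0.0387), yaw −4.1°. The gate handle at rack y = 0.2097 agrees with this. I'll square the tool to the rack (tool x = −rack x, tool y = rack y) and move above the point in front of the left box. The fingers stay half open so there are two contact points.

Request:
apply_moves --claw '[0.045,0.045,0.045,0.045,0.045,0.045,0.045,0.045,0.045,0.045,0.045,0.045,0.045,0.045,0.045]' --xyz '[[0,0,0],[0,0,0],[0,0,0],[-0.0213,-0.0366,0],[-0.0213,-0.0366,0],[-0.0213,-0.0366,0],[-0.0213,-0.0366,0],[-0.0213,-0.0366,0],[-0.0213,-0.0366,0],[-0.0213,-0.0366,0],[-0.0213,-0.0366,0],[-0.0213,-0.0366,0],[-0.0213,-0.0366,0],[-0.0213,-0.0366,0],[0,0,0]]' --twist '[[0,0,-0.1123],[0,0,-0.1123],[0,0,-0.1123],[0,0,0],[0,0,0],[0,0,0],[0,0,0],[0,0,0],[0,0,0],[0,0,0],[0,0,0],[0,0,0],[0,0,0],[0,0,0],[0,0,0]]'

```text
clock: 2.1
position: [0.4552, 0.1501, 0.2315]
tool_rot: [-3.14, 0.001, 3.063]
force: [-1.0, 1.3, -0.3]
grip_width: 0.045
finger_force: 0.0
```

```bash
cat >> h.py <<'E'
def st():
    s=bot.observe();q=np.load("rack.npy");c,n=np.cos(q[2]),np.sin(q[2]);d=np.array(s["position"])[:2]-q[:2];F=s["force"]
    print("t %.2f"%s["clock"],"tcp rack",np.round([c*d[0]+n*d[1],-n*d[0]+c*d[1]],4),"z %.4f"%s["position"][2],"rot",np.round(s["tool_rot"],3),"F rack",np.round([c*F[0]+n*F[1],-n*F[0]+c*F[1],F[2]],2),"grip %.3f"%s["grip_width"])
E
python3 -c "from h import *;st()"
```

```text
t 2.10 tcp rack [-0.143   0.1014] z 0.2315 rot [-3.140e+00  1.000e-03  3.063e+00] F rack [-1.13  1.21 -0.25] grip 0.045
```

Request:
apply_moves --claw '[0.045,0.045,0.045,0.045,0.045,0.045,0.045,0.045,0.045,0.045]' --xyz '[[0.004,0.004,0.035],[0,0,0.035],[0,0,0.035],[0,0,0.035],[0,0,0.021],[0,0,0],[-0.005,0,0],[-0.005,0,0],[0,0,0],[0,0,0]]' --twist '[[0,0,-0.007],[0,0,0],[0,0,0],[0,0,0],[0,0,0],[0,0,0],[0,0,0],[0,0,0],[0,0,0],[0,0,0]]'

```text
clock: 3.1
position: [0.46, 0.1588, 0.0711]
tool_rot: [3.141, 0.001, 3.076]
force: [-0.4, -0.4, 1.2]
grip_width: 0.0452
finger_force: 0.0
```

```bash
python3 - <<'E'
from h import *
st()
f=bot.grab_frame("wrist");st();g=bot.grab_frame("scene")
cv2.imwrite("pics/w1.png",np.hstack([f["img"],cv2.resize(g["img"][140:290,130:330],(512,384))])[::1,:,::-1][:, :][::2,::2])
E
```

```text
t 3.10 tcp rack [-0.1388  0.1104] z 0.0711 rot [3.141e+00 1.000e-03 3.076e+00] F rack [-0.34 -0.4   1.23] grip 0.045
t 3.15 tcp rack [-0.139   0.1104] z 0.0709 rot [3.141e+00 1.000e-03 3.076e+00] F rack [-1.18  0.16  0.15] grip 0.045
```

View pics/w1.png

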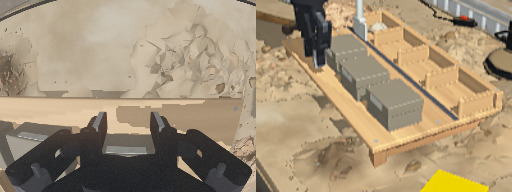

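The fingers stand in front of the left box, clear of the others. Now I push gently and sample the force while moving.

Request:
apply_moves --claw '[0.045,0.045,0.045,0.045,0.045,0.045]' --xyz '[[-0.003,-0.004,0],[-0.003,0,0],[-0.003,0,0],[-0.003,0,0],[-0.003,0,0],[-0.003,0,0]]' --twist '[[0,0,0],[0,0,0],[0,0,0],[0,0,0],[0,0,0],[0,0,0]]'

```text
clock: 3.8
position: [0.4772, 0.1535, 0.0702]
tool_rot: [-3.141, -0.001, 3.077]
force: [-2.5, -1.2, 0.9]
grip_width: 0.0453
finger_force: 0.8
```

Request:
apply_moves --claw '[0.045]' --xyz '[[-0.003,0,0]]' --twist '[[0,0,0]]'

```text
clock: 3.9
position: [0.4803, 0.1533, 0.0702]
tool_rot: [-3.141, -0.0, 3.077]
force: [-1.3, -0.2, -1.5]
grip_width: 0.0449
finger_force: 0.5
```

Request:
apply_moves --claw '[0.045]' --xyz '[[-0.003,0,0]]' --twist '[[0,0,0]]'

```text
clock: 4.0
position: [0.4834, 0.1532, 0.0702]
tool_rot: [-3.142, -0.0, 3.077]
force: [-0.5, 1.1, 0.5]
grip_width: 0.0448
finger_force: 0.4
```

Request:
apply_moves --claw '[0.045]' --xyz '[[-0.003,0,0]]' --twist '[[0,0,0]]'

```text
clock: 4.1
position: [0.4864, 0.153, 0.0703]
tool_rot: [-3.142, -0.0, 3.077]
force: [-1.2, 0.3, -0.5]
grip_width: 0.0449
finger_force: 0.4
```

```bash
cat >> h.py <<'E'
def rb(f=None):
    f=f or bot.grab_frame("top");q=np.load("rack.npy");c,s=np.cos(q[2]),np.sin(q[2])
    for o in boxes(f):
        d=np.array(o[:2])/1e3-q[:2];print("box",np.round([c*d[0]+s*d[1],-s*d[0]+c*d[1]],4),"size",np.round(o[2:4],0),"yaw rel %.1f"%(o[4]-np.degrees(q[2])))
E
python3 -c "from h import *;st();rb();st()"
```

```text
t 4.10 tcp rack [-0.112   0.1065] z 0.0703 rot [-3.142 -0.     3.077] F rack [-1.23  0.23 -0.51] grip 0.045
box [-0.1724  0.1213] size [44. 76.] yaw rel 5.3
box [-0.0864  0.1058] size [171. 103.] yaw rel 12.2
box [-0.0901  0.0013] size [77. 61.] yaw rel -0.5
box [-0.0868 -0.1029] size [76. 61.] yaw rel 0.9
t 4.15 tcp rack [-0.1115  0.1065] z 0.0703 rot [3.142 0.    3.077] F rack [-0.69 -0.41 -0.47] grip 0.045
```

The left box slid at about 1 N, so it is light. Next is the middle box.

Request:
apply_moves --claw '[0.045,0.045,0.045,0.045,0.045,0.045,0.045,0.045,0.045,0.045,0.045]' --xyz '[[0.02,0,0],[0.018,0,0],[0,-0.035,0],[0,-0.035,0],[0,-0.035,0],[0,0,0],[-0.006,0,0],[-0.006,0,0],[-0.003,0,0],[-0.003,0,0],[-0.003,0,0]]' --twist '[[0,0,0],[0,0,0],[0,0,0],[0,0,0],[0,0,0],[0,0,0],[0,0,0],[0,0,0],[0,0,0],[0,0,0],[0,0,0]]'

```text
clock: 5.25
position: [0.4624, 0.0497, 0.0702]
tool_rot: [-3.141, -0.001, 3.078]
force: [-1.4, -0.0, -0.5]
grip_width: 0.0453
finger_force: 0.6
```

Request:
apply_moves --claw '[0.045,0.045]' --xyz '[[-0.003,0,0],[-0.003,0,0]]' --twist '[[0,0,0],[0,0,0]]'

```text
clock: 5.45
position: [0.4686, 0.049, 0.0702]
tool_rot: [-3.142, -0.0, 3.077]
force: [-0.6, -0.9, -0.0]
grip_width: 0.045
finger_force: 0.4
```

Request:
apply_moves --claw '[0.045]' --xyz '[[-0.003,0,0]]' --twist '[[0,0,0]]'

```text
clock: 5.55
position: [0.4716, 0.0488, 0.0703]
tool_rot: [-3.142, -0.0, 3.077]
force: [-1.1, 0.3, -0.3]
grip_width: 0.0446
finger_force: 0.4
```

Request:
apply_moves --claw '[0.045]' --xyz '[[-0.003,0,0]]' --twist '[[0,0,0]]'

```text
clock: 5.65
position: [0.4746, 0.0485, 0.0703]
tool_rot: [-3.142, -0.0, 3.077]
force: [-0.9, -0.3, -0.9]
grip_width: 0.0448
finger_force: 0.4
```

Request:
apply_moves --claw '[0.045]' --xyz '[[-0.003,0,0]]' --twist '[[0,0,0]]'

```text
clock: 5.75
position: [0.4776, 0.0483, 0.0703]
tool_rot: [-3.142, -0.0, 3.077]
force: [-0.3, -0.1, -0.5]
grip_width: 0.0449
finger_force: 0.4
```

```bash
python3 -c "from h import *;st();rb();st()"
```

```text
t 5.75 tcp rack [-0.1133  0.0015] z 0.0703 rot [-3.142 -0.     3.077] F rack [-0.25 -0.1  -0.55] grip 0.045
box [-0.0859 -0.0651] size [161. 114.] yaw rel -24.5
t 5.80 tcp rack [-0.1128  0.0014] z 0.0703 rot [3.142 0.    3.076] F rack [ 0.47 -0.24 -0.71] grip 0.045
```

The middle box is light too. Now the right one.

Request:
apply_moves --claw '[0.045,0.045,0.045,0.045,0.045,0.045,0.045,0.045,0.045,0.045,0.045]' --xyz '[[0.02,0,0],[0.018,0,0],[0,-0.035,0],[0,-0.035,0],[0,-0.035,0],[0,0,0],[-0.006,0,0],[-0.006,0,0],[-0.003,0,0],[-0.003,0,0],[-0.003,0,0]]' --twist '[[0,0,0],[0,0,0],[0,0,0],[0,0,0],[0,0,0],[0,0,0],[0,0,0],[0,0,0],[0,0,0],[0,0,0],[0,0,0]]'

```text
clock: 6.9
position: [0.4539, -0.0549, 0.0703]
tool_rot: [3.142, -0.0, 3.078]
force: [-0.5, -0.6, -0.4]
grip_width: 0.045
finger_force: 0.0
```

Request:
apply_moves --claw '[0.045,0.045]' --xyz '[[-0.003,0,0],[-0.003,0,0]]' --twist '[[0,0,0],[0,0,0]]'

```text
clock: 7.1
position: [0.4583, -0.0555, 0.0701]
tool_rot: [-3.141, -0.003, 3.077]
force: [-9.5, 1.1, 7.9]
grip_width: 0.0449
finger_force: 5.0
```

Request:
apply_moves --claw '[0.045]' --xyz '[[-0.003,0,0]]' --twist '[[0,0,0]]'

```text
clock: 7.2
position: [0.4611, -0.0558, 0.0701]
tool_rot: [-3.141, -0.003, 3.077]
force: [-8.8, 0.9, 6.9]
grip_width: 0.0449
finger_force: 4.7
```

Request:
apply_moves --claw '[0.045]' --xyz '[[-0.003,0,0]]' --twist '[[0,0,0]]'

```text
clock: 7.3
position: [0.4641, -0.0561, 0.0701]
tool_rot: [-3.141, -0.003, 3.077]
force: [-9.2, 1.2, 5.8]
grip_width: 0.0448
finger_force: 4.6
```

Request:
apply_moves --claw '[0.045]' --xyz '[[-0.003,0,0]]' --twist '[[0,0,0]]'

```text
clock: 7.4
position: [0.4671, -0.0563, 0.0701]
tool_rot: [-3.141, -0.003, 3.077]
force: [-9.9, 1.0, 7.6]
grip_width: 0.0447
finger_force: 4.6
```

```bash
python3 - <<'E'
from h import *
st();f=bot.grab_frame("top");rb(f);st()
cv2.imwrite("pics/t2.png",cv2.resize(f["img"][140:265,120:325],None,fx=3,fy=3)[...,::-1])
E
```

```text
t 7.40 tcp rack [-0.1163 -0.1036] z 0.0701 rot [-3.141e+00 -3.000e-03  3.077e+00] F rack [-9.95  0.32  7.62] grip 0.045
box [-0.0773  0.1109] size [50. 74.] yaw rel 5.3
box [-0.0723  0.0049] size [70. 63.] yaw rel 1.1
t 7.45 tcp rack [-0.1156 -0.1036] z 0.0701 rot [-3.141e+00 -2.000e-03  3.077e+00] F rack [-4.5   0.02  0.46] grip 0.045
```

View pics/t2.png

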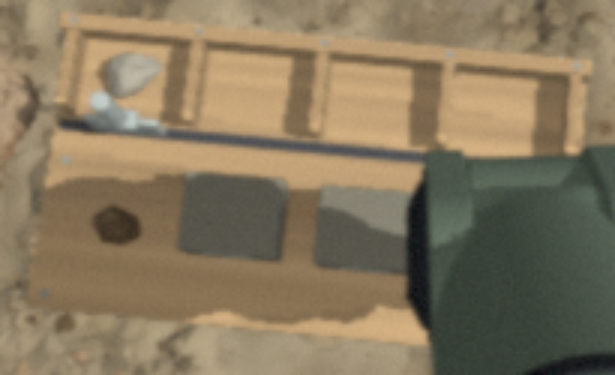

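The right box resists at about 9 N against about 1 N for the others, so it is the heavy one. I'll keep pushing it into the right bay.

Request:
apply_moves --claw '[0.045,0.045,0.045,0.045,0.045,0.045,0.045,0.045,0.045,0.045]' --xyz '[[-0.005,0,0],[-0.005,0,0],[-0.005,0,0],[-0.005,0,0],[-0.005,0,0],[-0.005,0,0],[-0.005,0,0],[-0.005,0,0],[-0.005,0,0],[-0.004,0,0]]' --twist '[[0,0,0],[0,0,0],[0,0,0],[0,0,0],[0,0,0],[0,0,0],[0,0,0],[0,0,0],[0,0,0],[0,0,0]]'

```text
clock: 8.45
position: [0.5164, -0.0594, 0.07]
tool_rot: [-3.141, -0.003, 3.077]
force: [-7.7, 0.9, 6.7]
grip_width: 0.045
finger_force: 4.3
```

```bash
python3 - <<'E'
from h import *
st();f=bot.grab_frame("scene");g=bot.grab_frame("wrist")
cv2.imwrite("pics/s3.png",np.hstack([cv2.resize(f["img"][150:280,160:330],(510,390)),cv2.resize(g["img"],(288,390))])[...,::-1])
E
```

```text
t 8.45 tcp rack [-0.0669 -0.1032] z 0.0700 rot [-3.141e+00 -3.000e-03  3.077e+00] F rack [-7.74  0.36  6.68] grip 0.045
```

View pics/s3.png

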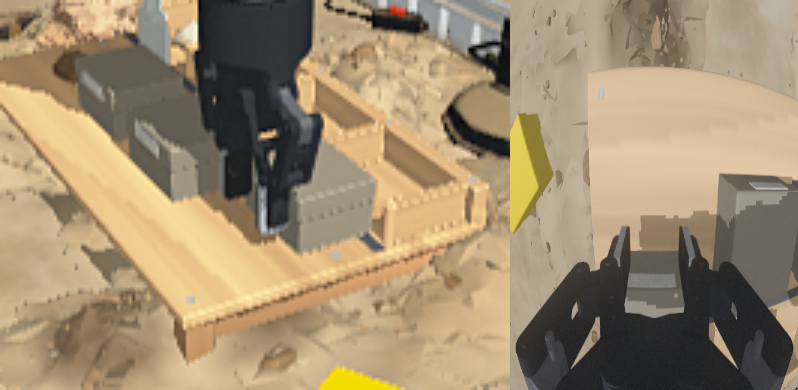

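The box is flat and square, about to enter the right bay, and clear of the middle box. Continuing.

Request:
apply_moves --claw '[0.045,0.045,0.045,0.045,0.045,0.045,0.045,0.045,0.045,0.045,0.045,0.045]' --xyz '[[-0.005,0,0],[-0.005,0,0],[-0.005,0,0],[-0.005,0,0],[-0.005,0,0],[-0.005,0,0],[-0.005,0,0],[-0.005,0,0],[-0.005,0,0],[-0.005,0,0],[-0.003,0,0],[-0.003,0,0]]' --twist '[[0,0,0],[0,0,0],[0,0,0],[0,0,0],[0,0,0],[0,0,0],[0,0,0],[0,0,0],[0,0,0],[0,0,0],[0,0,0],[0,0,0]]'

```text
clock: 9.75
position: [0.5734, -0.0632, 0.0703]
tool_rot: [-3.142, -0.0, 3.077]
force: [-5.5, 0.5, 0.2]
grip_width: 0.0447
finger_force: 2.4
```

Request:
apply_moves --claw '[0.045,0.045]' --xyz '[[-0.002,0,0],[-0.002,0,0]]' --twist '[[0,0,0],[0,0,0]]'

```text
clock: 9.95
position: [0.5774, -0.0634, 0.0703]
tool_rot: [-3.142, -0.0, 3.077]
force: [-3.6, 0.3, -0.4]
grip_width: 0.0448
finger_force: 2.3
```

Request:
apply_moves --claw '[0.045,0.045]' --xyz '[[-0.002,0,0],[-0.002,0,0]]' --twist '[[0,0,0],[0,0,0]]'

```text
clock: 10.15
position: [0.5814, -0.0637, 0.0703]
tool_rot: [-3.142, -0.0, 3.077]
force: [-3.5, 0.7, -0.9]
grip_width: 0.0452
finger_force: 2.3
```

```bash
python3 -c "from h import *;st()"
```

```text
t 10.15 tcp rack [-0.0018 -0.1028] z 0.0703 rot [-3.142 -0.     3.077] F rack [-3.5   0.44 -0.88] grip 0.045
```

Nearly home, so I go on in 1 mm steps and watch for the force to rise.

Request:
apply_moves --claw '[0.045,0.045]' --xyz '[[-0.001,0,0],[-0.001,0,0]]' --twist '[[0,0,0],[0,0,0]]'

```text
clock: 10.35
position: [0.5833, -0.0638, 0.0703]
tool_rot: [-3.142, -0.0, 3.077]
force: [-10.2, 2.8, 1.7]
grip_width: 0.0449
finger_force: 5.3
```

Request:
apply_moves --claw '[0.045]' --xyz '[[-0.001,0,0]]' --twist '[[0,0,0]]'

```text
clock: 10.45
position: [0.5833, -0.0638, 0.0703]
tool_rot: [-3.142, -0.002, 3.077]
force: [-16.8, 1.6, 11.5]
grip_width: 0.0452
finger_force: 8.8
```

Request:
apply_moves --claw '[0.045]' --xyz '[[-0.001,0,0]]' --twist '[[0,0,0]]'

```text
clock: 10.55
position: [0.5833, -0.0638, 0.0703]
tool_rot: [-3.141, -0.004, 3.076]
force: [-24.6, 3.0, 18.2]
grip_width: 0.0451
finger_force: 12.5
```

```bash
python3 -c "from h import *;st()"
```

```text
t 10.55 tcp rack [ 1.000e-04 -1.028e-01] z 0.0703 rot [-3.141 -0.004  3.076] F rack [-24.74   1.19  18.17] grip 0.045
```

The force rose to 25 N with no further travel, at the expected finger position, so the box is home. Now I retreat, rise and go above the gate handle.

Request:
apply_moves --claw '[0.045,0.045,0.045,0.045,0.045,0.05,0.06,0.06,0.06,0.06,0.06,0.06,0.06,0.06,0.06,0.06]' --xyz '[[0.015,0,0],[0.016,0,0],[0.016,0,0],[0,0,-0.045],[0,0,-0.045],[0,0,-0.045],[-0.0056,0.039,0],[-0.0056,0.039,0],[-0.0056,0.039,0],[-0.0056,0.039,0],[-0.0056,0.039,0],[-0.0056,0.039,0],[-0.0056,0.039,0],[-0.0056,0.039,0],[0,0,0],[0,0,0]]' --twist '[[0,0,0],[0,0,0],[0,0,0],[0,0,0],[0,0,0],[0,0,0],[0,0,0],[0,0,0],[0,0,0],[0,0,0],[0,0,0],[0,0,0],[0,0,0],[0,0,0],[0,0,0],[0,0,0]]'

```text
clock: 12.15
position: [0.6037, 0.2486, 0.2053]
tool_rot: [3.141, 0.001, 3.078]
force: [-0.1, -0.6, -0.7]
grip_width: 0.0603
finger_force: 0.0
```

```bash
python3 - <<'E'
from h import *
st();f=bot.grab_frame("top");rb(f);st();g=bot.grab_frame("wrist")
cv2.imwrite("pics/t4.png",np.hstack([cv2.resize(f["img"][140:265,120:325],(533,325)),cv2.resize(g["img"],(266,325))])[...,::-1])
E
```

```text
t 12.15 tcp rack [-0.0019  0.2102] z 0.2053 rot [3.141e+00 1.000e-03 3.078e+00] F rack [-0.1  -0.66 -0.66] grip 0.060
box [-0.0703  0.1073] size [82. 63.] yaw rel 0.8
box [-0.0715  0.0018] size [77. 62.] yaw rel 0.9
t 12.20 tcp rack [-0.0017  0.2089] z 0.2054 rot [-3.142e+00  1.000e-03  3.077e+00] F rack [ 0.48 -0.48 -0.31] grip 0.060
```

View pics/t4.png

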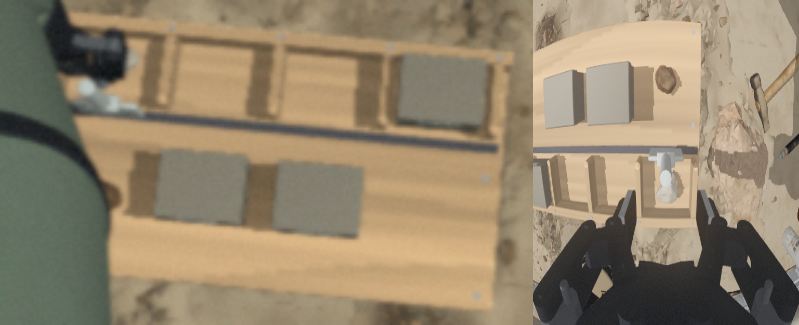

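The heavy box sits flush in the right bay at (440,90). Both light boxes stand out in front at (200,185) and (318,200), and the gate handle is between the fingers. Descend and pinch.

Request:
apply_moves --claw '[0.06,0.06,0.06,0.06,0.01,0.01,0.01,0.01,0.01,0.01]' --xyz '[[-0.002,0.001,0.03],[0,0,0.03],[0,0,0.033],[0,0,0],[0,0,0],[0,0,0],[0,0,0],[0,0,0],[0,0,0],[0,0,0]]' --twist '[[0,0,0],[0,0,0],[0,0,0],[0,0,0],[0,0,0],[0,0,0],[0,0,0],[0,0,0],[0,0,0],[0,0,0]]' --force 20

```text
clock: 13.25
position: [0.6063, 0.2479, 0.1142]
tool_rot: [3.141, 0.002, 3.076]
force: [-2.7, -4.8, 10.3]
grip_width: 0.0157
finger_force: 20.3
```

```bash
python3 -c "
from h import *
st();f=bot.grab_frame('top')
q=np.load('rack.npy');c,s=np.cos(q[2]),np.sin(q[2])
for d in bot.find_in('top','box_1'):
    p=np.array(d['position']);e=p[:2]-q[:2];print(round(d['score'],2),np.round([c*e[0]+s*e[1],-s*e[0]+c*e[1],p[2]],3))"
```

```text
t 13.25 tcp rack [0.0008 0.2097] z 0.1142 rot [3.141e+00 2.000e-03 3.076e+00] F rack [-2.34 -5.02 10.28] grip 0.016
0.91 [-0.074  0.002  0.099]
0.59 [-0.07   0.106  0.104]
0.56 [ 0.042 -0.101  0.098]
0.22 [-0.022  0.018  0.056]
```

Handle pinched (15.7 mm). I rise 4 mm to take off the tip contact, then slide the gate to rack y ≈ −0.102.

Request:
apply_moves --claw '[0.01,0.01,0.01,0.01,0.01,0.01,0.01,0.01,0.01,0.01,0.01,0.01,0.01,0.01,0.01,0.01]' --xyz '[[0,0,-0.004],[0,-0.012,0],[0,-0.025,0],[0,-0.025,0],[0,-0.025,0],[0,-0.025,0],[0,-0.025,0],[0,-0.025,0],[0,-0.025,0],[0,-0.025,0],[0,-0.025,0],[0,-0.025,0],[0,-0.025,0],[0,-0.025,0],[0,0,0],[0,0,0]]' --twist '[[0,0,0.006],[0,0,0],[0,0,0],[0,0,0],[0,0,0],[0,0,0],[0,0,0],[0,0,0],[0,0,0],[0,0,0],[0,0,0],[0,0,0],[0,0,0],[0,0,0],[0,0,0],[0,0,0]]'

```text
clock: 14.95
position: [0.5822, -0.0638, 0.1164]
tool_rot: [-3.141, -0.002, 3.069]
force: [-6.1, -0.8, -5.4]
grip_width: 0.0151
finger_force: 22.3
```

```bash
python3 -c "from h import *;st()"
```

```text
t 14.95 tcp rack [-0.001  -0.1029] z 0.1164 rot [-3.141e+00 -2.000e-03  3.069e+00] F rack [-6.06 -1.22 -5.41] grip 0.015
```

Gate at rack y ≈ −0.103, with the box at about −0.102. Release and lift away.

Request:
apply_moves --claw '[0.04,0.04,0.04,0.04,0.04,0.04,0.04,0.04,0.04,0.04,0.04,0.04]' --xyz '[[0,0,0],[0,0,0],[0,0,0],[0,0,0],[0,0,-0.03],[0,0,-0.04],[0,0,-0.04],[0.04,0,-0.03],[0.04,0.03,0],[0.04,0.03,0],[0.03,0.03,0],[0,0,0]]' --twist '[[0,0,0],[0,0,0],[0,0,0],[0,0,0],[0,0,0],[0,0,0],[0,0,0],[0,0,0],[0,0,0],[0,0,0],[0,0,0],[0,0,0]]'

```text
clock: 16.15
position: [0.4374, 0.041, 0.257]
tool_rot: [3.141, 0.0, 3.076]
force: [0.7, -1.3, -0.5]
grip_width: 0.0402
finger_force: 0.0
```

```bash
python3 - <<'E'
from h import *
st();f=bot.grab_frame("scene");g=bot.grab_frame("top")
cv2.imwrite("pics/s5.png",np.hstack([cv2.resize(f["img"][130:280,150:330],(400,333)),cv2.resize(g["img"][140:265,170:325],(400,333))])[...,::-1])
E
```

```text
t 16.15 tcp rack [-0.1529 -0.0087] z 0.2570 rot [3.141 0.    3.076] F rack [ 0.74 -1.25 -0.49] grip 0.040
```

View pics/s5.png

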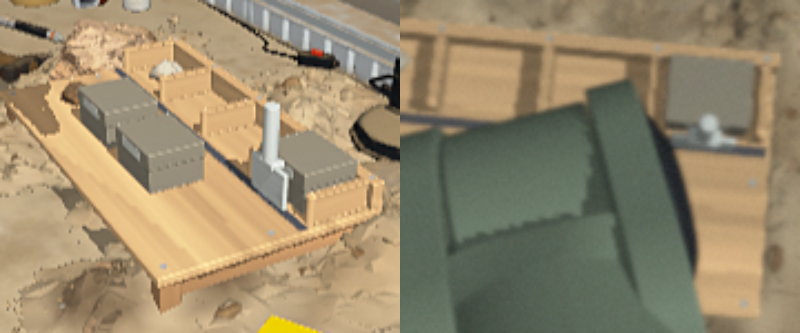

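The gate stands centred in front of the heavy box (left half (272,155), right half (708,125)). Both light boxes are flat on the board in front of the slot, at (118,108) and (160,148). The arm is clear, so I hand in.

```bash
python3 -c "from workcell import bot;print(bot.job_done())"
```

```text
the job is handed in; nothing more can be done
None
```

Handed in at about 16 s: the right-hand box was the heavy one and is fully home in its bay with the gate centred in front of it, and both light boxes are still on the board in front of the slot; the hand-in gave no verdict.

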